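Lengthen a kickstand by a hole and give it a foot

TASK

The adjustable kickstand standing head-down in the vice is one hole too short and has lost its rubber foot. Draw its leg up out of the tube until the sprung button pops out through the next hole and locks, and fetch the foot that fits the leg (the middle size) from the sloped bins and push it fully home, mouth down, on the leg's upper end. Leave the other two feet in their bins and do not knock over or shift the pedal, the wrench or the oil bottle.

Things in the scene. Friction and masses are not known exactly. Their poses are not given: they have to be found in the camera images.
- leg_tip (a point): Centre of the flat upper end of the kickstand's inner leg: a plain steel rod 17 mm in diameter, upright, its top edge bevelled by 3 mm. It slides straight up and down in the outer tube. At the start it stands 44 to 51 mm out of the tube; with the button in the right hole, 60 mm. The frame's z is up, along the leg; its x points to the side of the tube that has the button holes.
- tube_top (a point): Centre of the upper end of the kickstand's outer tube: satin aluminium, 25 mm in diameter with a black 29 mm bush round its last 8 mm, 190 mm above the bench, fixed upright in the vice. Three button holes of 10 mm lie one above the other on its +x side, 25, 50 and 75 mm below this point. Axes as for leg_tip.
- vice: The grey machine vice bolted to the bench, holding the kickstand; jaws 90 mm wide, 65 mm tall; base 215 mm long along its x; a screw with a 96 mm cross handle on its -x side reaches 142 mm from the origin. The origin is on the bench under the leg's axis; z is up, x as for leg_tip.
- leg (a joint): How far the leg is drawn out, in m: 0 with the button at the lowest hole, 0.025 at the middle hole (the next one up, where it has to lock), 0.050 at the top hole. Starts at 0.009 to 0.016, the button pressed in behind the tube wall. Friction holds the leg; 3 to 5 N slide it. The button pops out within 4 mm of 0.025; the leg is then locked both ways, with some 2 mm of play, and holds over 25 N.
- button (a joint): How far the 7 mm steel sprung button on the leg stands out, in m: under 0.0015 while it is pressed in behind the tube wall, 0.007 when it has popped out through a hole (it then stands 4 mm proud of the tube). A spring of 4 to 6 N drives it out by itself.
- foot_mid: The foot that fits: a black rubber cap 38 mm tall, the middle of the three sizes, standing mouth down in one of the bins. Outside diameter 30 mm over the lower 30 mm and 34 mm round the closed top 8 mm; bore 21 mm wide and 30 mm deep, so it slips easily over the leg. The origin is at the centre of the mouth (the underside), z points from the mouth to the closed top; in the bin z leans 15 degrees towards the bin's open front. 30 to 50 g.
- foot_mid_seat (a point): Point at the inner end of the middle foot's bore, 30 mm above its mouth on its axis; with the foot fully home it meets leg_tip.
- foot_small: Smaller black rubber foot, 29 mm tall, 21 mm (top 25 mm) across, bore 12 mm: does not go on the leg. Origin at the centre of its mouth.
- foot_large: Larger black rubber foot, 45 mm tall, 41 mm (top 45 mm) across, bore 31 mm: far too loose. Origin at the centre of its mouth.
- bins: Grey three-compartment bin tray, 120 mm deep and 328 mm wide, fixed on the bench. Each compartment is 104 mm wide between dividers that stand 34 mm above the floor; back wall 37 mm, front lip 17 mm. Its floor slopes down 15 degrees towards its -x side, the open front facing the robot, and lies 37 mm above the bench at mid-depth. One foot stands in the middle of each compartment, which size in which varies. Origin on the bench under the tray's centre, y along its width, z up.
- pedal: Black platform pedal with a steel axle stub, 90 by 70 by 20 mm, lying flat on the bench between the wrench and the oil bottle. Origin at the centre of its underside.
- wrench: Flat steel wrench, 160 mm long, lying on the bench beyond the vice. Origin under its middle.
- oil_bottle: Small white oil bottle, 42 mm in diameter, 115 mm tall, standing beyond the bins. Origin at the centre of its base.
Things that resemble listed ones, but are neither listed nor needed, are in the scene too. Leave any purple look-alike of the foot_mid alone.

How it is judged (in metres and radians):
At the end, for the whole second after the job is handed in: Leg locked in the next hole (joint leg within 6 mm of 0.025 m, button out over 5 mm); middle foot mouth down and home on the leg (seat within 5 mm of leg_tip, tilt under 0.2 rad, at rest); small and large feet still within 40 mm of where they stood (value of joint leg between 0.019 and 0.031 m and value of joint button above 0.005 m and distance between foot_mid_seat and leg_tip below 0.005 m and angle between foot_mid's own z axis and vertical below 0.2 rad and linear speed of foot_mid below 0.02 m/s and distance of each of foot_small, foot_large from where it was at the start of the episode below 0.04 m); the robot touches nothing.
It fails at once if the pedal is pushed more than 50 mm (distance of pedal from where it was at the start of the episode above 0.05 m).
It fails at once if the wrench is pushed more than 50 mm (distance of wrench from where it was at the start of the episode above 0.05 m).
It fails at once if the oil bottle is pushed more than 50 mm or knocked over (distance of oil_bottle from where it was at the start of the episode above 0.05 m or angle between oil_bottle's own z axis and vertical above 0.6 rad).
It also fails if it takes over 45 s, if anything falls off the work surface, if the arm or the gripper's body presses on something with over 40 N, if the wrist force passes 120 N, or if a joint passes its speed limit or range.

ROBOT

A 6-joint arm with a two-finger parallel gripper is mounted at the origin on the work surface. World frame = base frame: x ahead of the robot, y to its left, z up, the work surface at z = 0. Lengths are in m, angles in degrees, forces in N, time in s.
With the tool pointing down it reaches from about 0.4 to 0.825 m from the base axis. Payload 7 kg.
Tool frame: the origin (TCP) lies on the centre line of the jaws, within the pads' length; the fingertips stand 11 mm ahead of it and the grasp point (between the pads) lies 8 mm behind it; z points along the fingers, y is the direction in which the jaws open and shut (so a half turn about z gives the same grasp; the last joint's range is limited). The gripper opens to 88 mm and grips with 3 to 60 N. Pads are 19 mm wide; open, the fingers measure 130 mm over their backs; the gripper's body (78 mm by 193 mm) begins 47 mm behind the grasp point.
Start: joints at [82.282, 20.546, 0.682, 0, -70.136, -16.507], TCP at [0.277, 0.616, 0.238] pointing down, gripper open.
Joint ranges: [-176.03, 176.03], [-82.01, 121.73], [-58.28, 71.71], [-173.87, 95.51], [-174.79, -0.11], [-173.66, 173.66]. Speed limits (degrees/s): [136.94, 136.94, 172.46, 180, 180, 180].

INTERFACE

Orientations are given as [roll, pitch, yaw] about the fixed x, y, z axes, in that order (R = Rz(yaw) Ry(pitch) Rx(roll)).
In Python, from plant import ctrl, cams, order gives the robot as it stands.
- The arm moves only by the tool jog_arm, never from a script. Its argument "motion" is a list of rows, each an object with "offset": the shift along the tool's x, y, z in mm, a list of three; "roll": the turn about the tool's z in rad; "hand": the finger opening in mm, from 0 to 87.6. A call has 1 to 20 rows; each row is the pose to reach, as a shift and turn from the pose commanded when the call began, along the tool's axes at that moment; what a row does not reach only later rows make up. A row lasts 1/12 s, in which the tool goes at most 41.7 mm and 7.16 degrees, less where a joint would pass 70% of its speed; a pose out of reach is approached as far as the arm can. A call with a gripper value outside its range is refused whole. The fingers move at their own pace and stop on an object; the grip force is fixed at half the most. Time passes only in rows, so rows that repeat a pose let the fingers close. It gives the time, the measured TCP pose, the force and the opening at its end, in the units of the state.
- ctrl.get_obs(): the state, without advancing time (a new reading comes with each control period).
- cams.snapshot(name): name is "scene" or "top"; returns a dict with "img" (400x640x3 uint8, red, green, blue), "K" (3x3 intrinsics, pixels), "D" ([k1, k2, p1, p2, k3] as OpenCV has them; the pictures are not rectified), "cam_to_world" (4x4, takes a point from camera to world coordinates). Camera axes: x right, y down, z forward; pixel columns grow to the right and rows downward; lengths in m; the calibration is good to about 2 mm. A picture is of the moment at which its call begins. There is no depth.
- order.close_job(): hands the job in, once; it reports no verdict.
The state is a dict: "clock": time; "joint_pos": joint angles; "qvel": joint speeds; "tau": joint torques, N m; "tool_pos": TCP position; "orientation": TCP orientation; "force": force on the tool from outside, world axes, zero at the start; "moment": the same for the moment, N m; "opening": finger opening in m.
Only numpy, scipy, OpenCV 4.12 (cv2) and the standard library are available. Lean on these libraries where they do the work, as an engineer would, in place of code of your own. Each camera call takes 0.05 s, during which the arm holds its last target. There are 200 camera calls.

## Working session

There is one attempt and no reset: what is moved stays moved. The work goes in short steps, Python scripts to look and compute and a tool call to move; the robot and the scene stay as the last step left them, time stands still between calls to the robot, and variables do not carry over. Pictures are saved under pics/ and viewed, about 8 in all and at most 12, crops included, and the job is handed in when it is done.

Besides the shell and the picture viewer there is one more tool, called after ">>>" as name(argument=value, ...) on one line, values as JSON. jog_arm: Moves the arm, as the interface text tells. Its arguments: {"type":"object","properties":{"motion":{"type":"array"}},"required":["motion"]}

```bash
mkdir -p pics; ls; cat > h.py <<'E'
import numpy as np, cv2
from plant import ctrl, cams, order
def snap(name, fn=None):
    s=cams.snapshot(name)
    if fn: cv2.imwrite('pics/'+fn, s['img'][:,:,::-1])
    return s
def ray(s,u,v):
    p=cv2.undistortPoints(np.array([[[u,v]]],float),np.array(s['K'],float),np.array(s['D'],float))[0,0]
    T=np.array(s['cam_to_world']); d=T[:3,:3]@np.array([p[0],p[1],1]); return T[:3,3],d/np.linalg.norm(d)
def onz(s,u,v,z):
    o,d=ray(s,u,v); return o+d*(z-o[2])/d[2]
def proj(s,P):
    T=np.linalg.inv(np.array(s['cam_to_world'])); 
    r=cv2.Rodrigues(T[:3,:3])[0]
    return cv2.projectPoints(np.array(P,float).reshape(-1,1,3),r,T[:3,3],np.array(s['K'],float),np.array(s['D'],float))[0].reshape(-1,2)
E
python3 - <<'E'
from h import *
import pickle
for n in('scene','top'):
    s=snap(n,n+'0.png'); pickle.dump(s,open(n+'0.pkl','wb')); print(n,np.round(s['cam_to_world'],3).tolist(),np.round(s['K'],1).tolist())
print(ctrl.get_obs())
E
```

```text
pics
scene [[0.85, 0.312, -0.424, 1.062], [0.526, -0.474, 0.706, -0.796], [0.02, -0.823, -0.568, 0.745], [0.0, 0.0, 0.0, 1.0]] [[469.1, 0.0, 314.3], [0.0, 469.1, 200.5], [0.0, 0.0, 1.0]]
top [[0.023, -0.98, 0.197, 0.398], [-1.0, -0.021, 0.013, -0.045], [-0.008, -0.197, -0.98, 1.33], [0.0, 0.0, 0.0, 1.0]] [[481.8, 0.0, 315.3], [0.0, 481.8, 205.4], [0.0, 0.0, 1.0]]
{'clock': 0.1, 'joint_pos': array([ 8.22829842e+01,  2.05860099e+01,  6.38505989e-01, -1.75362962e-02,
       -7.01354524e+01, -1.65066419e+01]), 'qvel': array([-0.01915476, -0.19311981,  0.11792232,  0.02439623,  0.12435723,
       -0.04522413]), 'tau': array([-7.02230500e-04, -5.84162629e+01,  2.93749666e+01,  7.01552868e+00,
        1.01940637e-02, -3.53304790e-05]), 'tool_pos': array([0.27680623, 0.61516725, 0.23672798]), 'orientation': array([ 1.79915778e+02, -7.76545802e-03, -2.42296228e+01]), 'force': array([-0.80408879, -0.41897594,  0.42637756]), 'moment': array([-0.01169655, -0.01536069, -0.04873489]), 'opening': 0.08803904778191193}
```

View both.

View pics/scene0.png

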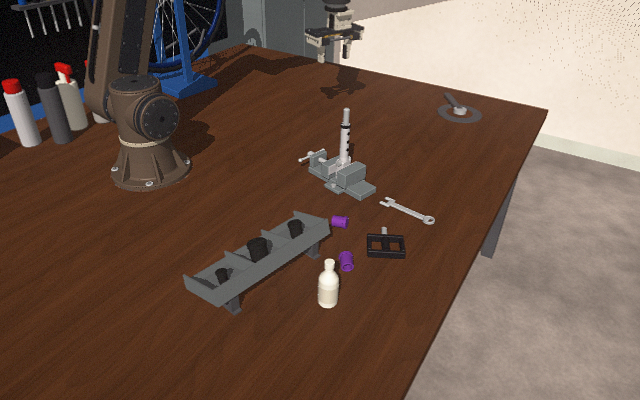

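View pics/top0.png

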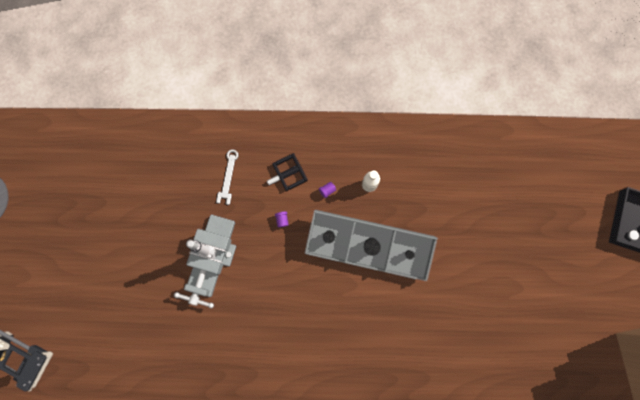

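Scene view: feet at (222,275) small, (258,249) large, (295,227) middle; leg tip about (346,110). In the top view the middle foot is at (329,237). Next, enlarged crops.

```bash
python3 - <<'E'
import cv2,numpy as np
a=cv2.imread('pics/scene0.png');b=cv2.imread('pics/top0.png')
def c(i,x,y,w,h,k): return cv2.resize(i[y:y+h,x:x+w],None,fx=k,fy=k,interpolation=cv2.INTER_CUBIC)
A=c(a,280,95,100,110,4);B=c(b,170,195,110,110,4)  # 400x440, 440x440
o=np.zeros((440,800,3),np.uint8);o[:,:400]=A;o[:,400:]=B[:,:400]
cv2.imwrite('pics/c1.png',o)
A=c(a,180,205,160,110,5)[:,:800];B=c(b,300,205,140,80,5)
cv2.imwrite('pics/c2.png',cv2.resize(np.vstack([A,np.pad(B,((0,0),(0,100),(0,0)))]),None,fx=.625,fy=.625))
E
```

```text
(no output)
```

View pics/c1.png

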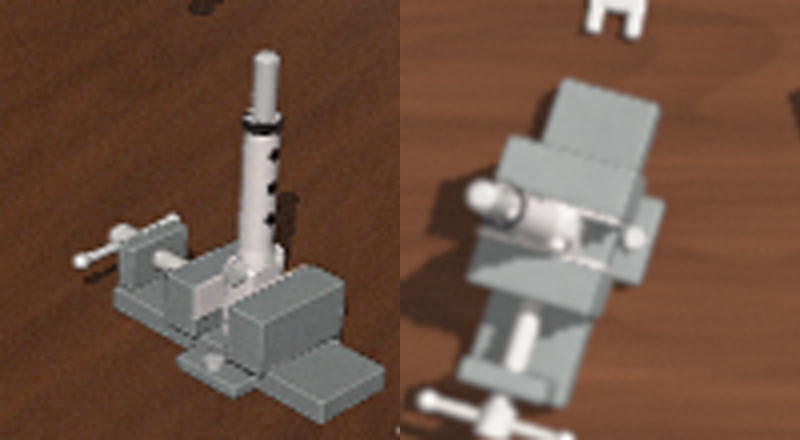

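View pics/c2.png

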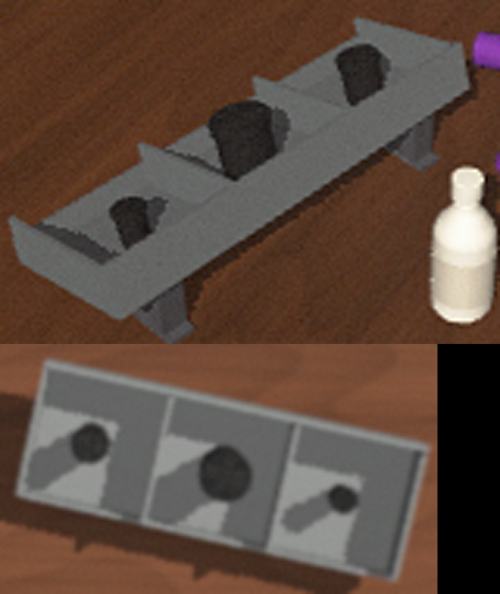

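```bash
python3 - <<'E'
from h import *
import pickle
S=pickle.load(open('scene0.pkl','rb'));T=pickle.load(open('top0.pkl','rb'))
def tri(u,v):
    (a,d),(b,e)=ray(S,*u),ray(T,*v)
    t=np.linalg.lstsq(np.c_[d,-e],b-a,rcond=None)[0];p=a+t[0]*d;q=b+t[1]*e
    return (p+q)/2,p-q
print('tip',tri((346.1,108.9),(190,243.1)))
print('tip@.237',onz(S,346.1,108.9,.237),onz(T,190,243.1,.237))
print('foot',tri((294.2,222.6),(328.8,236.8)))
print('foot@.074',onz(S,294.2,222.6,.074),onz(T,328.8,236.8,.074))
f=lambda x,y:(x/3.125+300,(y-343.75)/3.125+205)
# tray corners: back-left, back-right(rim), front-left, front-right
for n,c in dict(bl=(45,362),br=(428,446),fl=(18,494),fr=(393,578)).items():
    print(n,onz(T,*f(*c),.085 if n[0]=='b' else .037))
# holes direction: scene holes vs tube
# vice base far edge corners in top view
g=lambda x,y:((x-400)/4+170,y/4+195)
for c in [(563,78),(660,103),(600,397-0),(508,136),(643,168)]: print(onz(T,*g(*c),.03))
for c in [(430,400),(570,437)]: print('handle',onz(T,*g(*c),.04))
for n,u in dict(bottle=(371,184),pedal=(288,173)).items(): print(n,onz(T,*u,.02))
E
```

```text
tip (array([0.52411085, 0.25535309, 0.23364155]), array([0.00067405, 0.000441  , 0.00019795]))
tip@.237 [0.52787964 0.24886529 0.237     ] [0.52337737 0.25418663 0.237     ]
foot (array([ 0.56861984, -0.06531732,  0.07279153]), array([0.00242824, 0.00190555, 0.00029476]))
foot@.074 [ 0.57061197 -0.0655201   0.074     ] [ 0.56722309 -0.06624711  0.074     ]
bl [ 0.63367149 -0.02695308  0.085     ]
br [ 0.56935648 -0.34788038  0.085     ]
fl [ 0.52676972 -0.00579612  0.037     ]
fr [ 0.46204985 -0.326966    0.037     ]
[0.62754032 0.2590382  0.03      ]
[0.61162988 0.19097602 0.03      ]
[0.41204791 0.22032302 0.03      ]
[0.586356   0.29432156 0.03      ]
[0.56650503 0.20011357 0.03      ]
handle [0.40682316 0.33167308 0.04      ]
handle [0.38537529 0.23665731 0.04      ]
bottle [ 0.72586145 -0.18258526  0.02      ]
pedal [0.75271693 0.05086596 0.02      ]
```

>>> jog_arm(motion=[{"offset": [373, 227, -53], "roll": 1.346, "hand": 60}, {"offset": [373, 227, -53], "roll": 1.346, "hand": 60}, {"offset": [373, 227, -53], "roll": 1.346, "hand": 60}, {"offset": [373, 227, -53], "roll": 1.346, "hand": 60}, {"offset": [373, 227, -53], "roll": 1.346, "hand": 60}, {"offset": [373, 227, -53], "roll": 1.346, "hand": 60}, {"offset": [373, 227, -53], "roll": 1.346, "hand": 60}, {"offset": [373, 227, -53], "roll": 1.346, "hand": 60}, {"offset": [373, 227, -53], "roll": 1.346, "hand": 60}, {"offset": [373, 227, -53], "roll": 1.346, "hand": 60}, {"offset": [373, 227, -53], "roll": 1.346, "hand": 60}, {"offset": [373, 227, -53], "roll": 1.346, "hand": 60}, {"offset": [373, 227, -53], "roll": 1.346, "hand": 60}, {"offset": [373, 227, -53], "roll": 1.346, "hand": 60}, {"offset": [373, 227, -53], "roll": 1.346, "hand": 60}, {"offset": [373, 227, -53], "roll": 1.346, "hand": 60}, {"offset": [373, 227, -53], "roll": 1.346, "hand": 60}, {"offset": [373, 227, -53], "roll": 1.346, "hand": 60}])

```text
clock: 1.6
tool_pos: [0.5236, 0.2562, 0.2905]
orientation: [180.0, -0.0, -101.3]
force: [-0.1, 0.4, 0.3]
opening: 0.0599
```

>>> jog_arm(motion=[{"offset": [0, 0, 30], "roll": 0, "hand": 60}, {"offset": [0, 0, 50], "roll": 0, "hand": 60}, {"offset": [0, 0, 65], "roll": 0, "hand": 60}, {"offset": [0, 0, 75], "roll": 0, "hand": 60}, {"offset": [0, 0, 81], "roll": 0, "hand": 60}, {"offset": [0, 0, 81], "roll": 0, "hand": 60}, {"offset": [0, 0, 81], "roll": 0, "hand": 60}])

```text
clock: 2.18
tool_pos: [0.5243, 0.2558, 0.2101]
orientation: [-180.0, 0.0, -101.3]
force: [-0.0, 0.2, 0.6]
opening: 0.0597
```

>>> jog_arm(motion=[{"offset": [0, 0, 0], "roll": 0, "hand": 10}, {"offset": [0, 0, 0], "roll": 0, "hand": 10}, {"offset": [0, 0, 0], "roll": 0, "hand": 10}, {"offset": [0, 0, 0], "roll": 0, "hand": 10}, {"offset": [0, 0, 0], "roll": 0, "hand": 10}, {"offset": [0, 0, 0], "roll": 0, "hand": 10}, {"offset": [0, 0, 0], "roll": 0, "hand": 10}, {"offset": [0, 0, 0], "roll": 0, "hand": 10}])

```text
clock: 2.85
tool_pos: [0.5225, 0.2557, 0.209]
orientation: [179.8, -0.0, -101.4]
force: [-6.4, 2.8, 0.1]
opening: 0.0163
```

>>> jog_arm(motion=[{"offset": [0, 0, -2], "roll": 0, "hand": 10}, {"offset": [0, 0, -4], "roll": 0, "hand": 10}, {"offset": [0, 0, -6], "roll": 0, "hand": 10}, {"offset": [0, 0, -8], "roll": 0, "hand": 10}, {"offset": [0, 0, -9], "roll": 0, "hand": 10}, {"offset": [0, 0, -10], "roll": 0, "hand": 10}, {"offset": [0, 0, -11], "roll": 0, "hand": 10}, {"offset": [0, 0, -11], "roll": 0, "hand": 10}])

```text
clock: 3.52
tool_pos: [0.5226, 0.2556, 0.2201]
orientation: [179.8, -0.0, -101.3]
force: [-8.8, 2.8, 3.7]
opening: 0.0161
```

>>> jog_arm(motion=[{"offset": [0, 0, -1], "roll": 0, "hand": 10}, {"offset": [0, 0, -2], "roll": 0, "hand": 10}, {"offset": [0, 0, -3], "roll": 0, "hand": 10}, {"offset": [0, 0, -3], "roll": 0, "hand": 10}, {"offset": [0, 0, -3], "roll": 0, "hand": 10}])

```text
clock: 3.93
tool_pos: [0.5225, 0.2557, 0.2227]
orientation: [179.8, -0.0, -101.3]
force: [-6.8, 3.1, -2.9]
opening: 0.0166
```

```bash
python3 - <<'E'
from h import *
s=snap('scene'); i=s['img'][:,:,::-1][85:175,300:390]
cv2.imwrite('pics/c3.png',cv2.resize(i,None,fx=6,fy=6,interpolation=cv2.INTER_CUBIC))
o=ctrl.get_obs();print(o['force'],o['tool_pos'],o['opening'])
E
```

```text
[-5.66740332  3.75014878 -1.88049694] [0.52253185 0.25566469 0.22275299] 0.01647560279615265
```

View pics/c3.png

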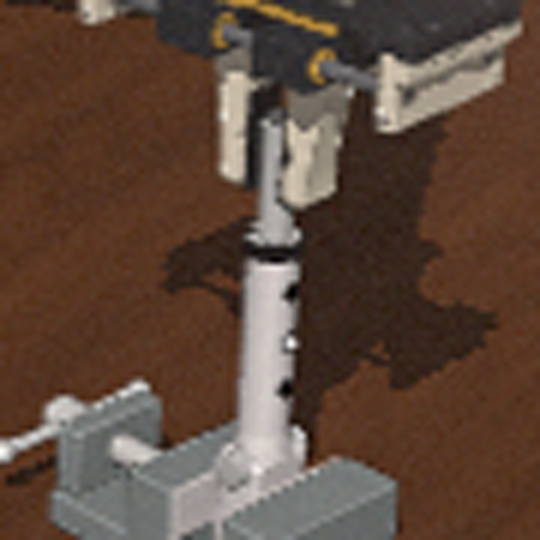

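The middle hole, at crop (290,342), now shows bright steel with the upper and lower holes still dark, so the button looks out. I'll pull a little more to test the lock.

>>> jog_arm(motion=[{"offset": [0, 0, -2], "roll": 0, "hand": 10}, {"offset": [0, 0, -4], "roll": 0, "hand": 10}, {"offset": [0, 0, -4], "roll": 0, "hand": 10}, {"offset": [0, 0, -4], "roll": 0, "hand": 10}])

```text
clock: 4.32
tool_pos: [0.5225, 0.2557, 0.2259]
orientation: [179.8, -0.1, -101.4]
force: [-4.3, 4.4, -8.3]
opening: 0.0159
```

>>> jog_arm(motion=[{"offset": [0, 0, 5], "roll": 0, "hand": 10}, {"offset": [0, 0, 5], "roll": 0, "hand": 50}, {"offset": [0, 0, 5], "roll": 0, "hand": 50}, {"offset": [0, 0, 5], "roll": 0, "hand": 50}, {"offset": [0, 0, 5], "roll": 0, "hand": 50}, {"offset": [0, 0, 5], "roll": 0, "hand": 50}, {"offset": [0, 0, -20], "roll": 0, "hand": 50}, {"offset": [0, 0, -60], "roll": 0, "hand": 50}, {"offset": [0, 0, -80], "roll": 0, "hand": 50}, {"offset": [0, 0, -80], "roll": 0, "hand": 50}, {"offset": [0, 0, -80], "roll": 0, "hand": 50}])

```text
clock: 5.23
tool_pos: [0.5246, 0.2557, 0.3094]
orientation: [-179.9, 0.2, -101.4]
force: [-0.6, 0.3, -0.1]
opening: 0.0501
```

>>> jog_arm(motion=[{"offset": [307, -109, 0], "roll": 0, "hand": 50}, {"offset": [307, -109, 0], "roll": 0, "hand": 50}, {"offset": [307, -109, 0], "roll": 0, "hand": 50}, {"offset": [307, -109, 0], "roll": 0, "hand": 50}, {"offset": [307, -109, 0], "roll": 0, "hand": 50}, {"offset": [307, -109, 0], "roll": 0, "hand": 50}, {"offset": [307, -109, 0], "roll": 0, "hand": 50}, {"offset": [307, -109, 0], "roll": 0, "hand": 50}, {"offset": [307, -109, 80], "roll": 0, "hand": 50}, {"offset": [307, -109, 120], "roll": 0, "hand": 50}, {"offset": [307, -109, 169], "roll": 0, "hand": 50}, {"offset": [307, -109, 169], "roll": 0, "hand": 50}, {"offset": [307, -109, 169], "roll": 0, "hand": 50}, {"offset": [307, -109, 169], "roll": 0, "hand": 50}, {"offset": [307, -109, 169], "roll": 0, "hand": 50}])

```text
clock: 6.48
tool_pos: [0.5716, -0.067, 0.1402]
orientation: [-179.9, -0.0, -101.3]
force: [0.5, 0.1, 1.1]
opening: 0.05
```

```bash
python3 - <<'E'
from h import *
import pickle
s=snap('scene'); t=snap('top','top1.png')
A=cv2.resize(s['img'][150:330,170:370,::-1],None,fx=4,fy=3.3*4/3.3,interpolation=cv2.INTER_CUBIC)[:590]
# mark predicted finger tips
o=ctrl.get_obs();print(o['tool_pos'],o['opening'],o['force'])
cv2.imwrite('pics/c4.png',A)
S=pickle.load(open('scene0.pkl','rb'))
print(np.abs(np.array(s['cam_to_world'])-np.array(S['cam_to_world'])).max())
E
```

```text
[ 0.5722939  -0.06671038  0.14136021] 0.04986633997457527 [ 0.52703422 -0.22968875  0.48239794]
0.0
```

View pics/c4.png

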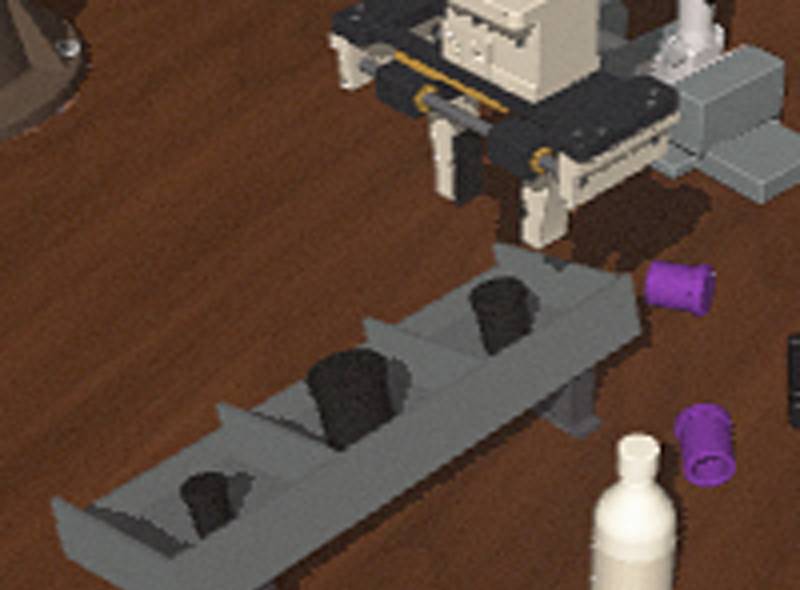

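Fingers sit above the middle foot at crop (505,310), on either side of it along the bin's depth. Descending.

>>> jog_arm(motion=[{"offset": [0, 0, 25], "roll": 0, "hand": 50}, {"offset": [0, 0, 45], "roll": 0, "hand": 50}, {"offset": [0, 0, 58], "roll": 0, "hand": 50}, {"offset": [0, 0, 66], "roll": 0, "hand": 50}, {"offset": [0, 0, 71], "roll": 0, "hand": 50}, {"offset": [0, 0, 75], "roll": 0, "hand": 50}, {"offset": [0, 0, 75], "roll": 0, "hand": 50}, {"offset": [0, 0, 75], "roll": 0, "hand": 50}])

```text
clock: 7.25
tool_pos: [0.5711, -0.0669, 0.0645]
orientation: [-179.9, 0.0, -101.3]
force: [-0.8, -0.0, 0.4]
opening: 0.0501
```

>>> jog_arm(motion=[{"offset": [0, 0, 0], "roll": 0, "hand": 46}, {"offset": [0, 0, 0], "roll": 0, "hand": 43}, {"offset": [0, 0, 0], "roll": 0, "hand": 41}, {"offset": [0, 0, 0], "roll": 0, "hand": 39}, {"offset": [0, 0, 0], "roll": 0, "hand": 37}, {"offset": [0, 0, 0], "roll": 0, "hand": 35}, {"offset": [0, 0, 0], "roll": 0, "hand": 33}, {"offset": [0, 0, 0], "roll": 0, "hand": 25}, {"offset": [0, 0, 0], "roll": 0, "hand": 25}, {"offset": [0, 0, 0], "roll": 0, "hand": 25}, {"offset": [0, 0, 0], "roll": 0, "hand": 25}])

```text
clock: 8.17
tool_pos: [0.5686, -0.067, 0.0635]
orientation: [179.8, -0.0, -101.4]
force: [-6.9, 2.6, 8.1]
opening: 0.0342
```

Opening of 34.2 mm means the jaws have squared up on the rim. Lifting to z of about 0.32, clear of the leg.

>>> jog_arm(motion=[{"offset": [0, 0, -5], "roll": 0, "hand": 25}, {"offset": [0, 0, -15], "roll": 0, "hand": 25}, {"offset": [0, 0, -40], "roll": 0, "hand": 25}, {"offset": [0, 0, -80], "roll": 0, "hand": 25}, {"offset": [0, 0, -120], "roll": 0, "hand": 25}, {"offset": [0, 0, -160], "roll": 0, "hand": 25}, {"offset": [0, 0, -200], "roll": 0, "hand": 25}, {"offset": [0, 0, -240], "roll": 0, "hand": 25}, {"offset": [0, 0, -250], "roll": 0, "hand": 25}, {"offset": [0, 0, -250], "roll": 0, "hand": 25}, {"offset": [0, 0, -250], "roll": 0, "hand": 25}])

```text
clock: 9.08
tool_pos: [0.5708, -0.0669, 0.3152]
orientation: [-179.8, 0.1, -101.4]
force: [-0.6, 0.6, -0.4]
opening: 0.0344
```

```bash
python3 - <<'E'
from h import *
s=snap('scene'); o=ctrl.get_obs();print(o['tool_pos'],o['opening'],o['force'])
p=proj(s,o['tool_pos'])[0];print(p)
x,y=int(p[0])-45,max(0,int(p[1])-50)
cv2.imwrite('pics/c5.png',cv2.resize(s['img'][y:y+90,x:x+90,::-1],None,fx=6,fy=6,interpolation=cv2.INTER_CUBIC));print(x,y)
E
```

```text
[ 0.5702913 -0.066943   0.3137574] 0.03434089779665413 [ 0.34820166  0.14867515 -1.32971253]
[293.16748165 130.33819859]
248 80
```

View pics/c5.png

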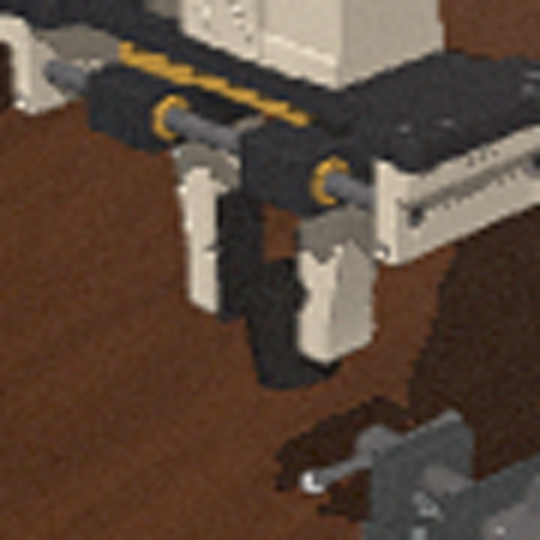

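The foot hangs upright, mouth down, between the pads, with its mouth edge about crop (262–338, 380). Next I'll check its lateral centring against the TCP.

```bash
python3 - <<'E'
from h import *
s=snap('scene'); o=ctrl.get_obs(); t=o['tool_pos']; print(t)
a=np.linspace(0,2*np.pi,73)
for z,r in((-.025,.015),(.013,.017)):
  for off in(-.003,0,.003):
    c=t+np.array([-.196*off,-.981*off,z])
    q=proj(s,c+np.c_[r*np.cos(a),r*np.sin(a),0*a])
    print(z,off,'L',q[q[:,0].argmin()],'R',q[q[:,0].argmax()],'B',q[q[:,1].argmax()],'crop',(q[q[:,0].argmin()]-[248,80])*6,(q[q[:,1].argmax()]-[248,80])*6)
g=s['img'].max(axis=2)
for y in range(126,146,2): print(y,g[y,284:310])
# leg tip now
t2=snap('top')
i=cv2.resize(t2['img'][225:265,175:225,::-1],None,fx=10,fy=10,interpolation=cv2.INTER_CUBIC);j=cv2.resize(s['img'][95:135,325:365,::-1],None,fx=10,fy=10,interpolation=cv2.INTER_CUBIC)
cv2.imwrite('pics/c6.png',cv2.resize(np.hstack([i,j]),None,fx=.8,fy=.8))
E
```

```text
[ 0.57003126 -0.06698253  0.31293787]
-0.025 -0.003 L [286.97875254 141.1000978 ] R [301.28652542 140.97474963] B [294.29514297 144.39238277] crop [233.87251522 366.60058682] [277.77085783 386.35429665]
-0.025 0 L [285.94919441 141.56856995] R [300.28536893 141.44210343] B [293.26718906 144.87258022] crop [227.69516644 369.41141972] [271.60313438 389.2354813 ]
-0.025 0.003 L [284.91579481 142.03879708] R [299.28047987 141.91120576] B [292.23535253 145.35459782] crop [221.49476888 372.23278249] [265.4121152  392.12758695]
0.013 -0.003 L [285.7587281  124.52584427] R [302.33626251 124.41416574] B [294.2359655 128.1204581] crop [226.5523686  267.15506564] [277.415793   288.72274862]
0.013 0 L [284.70366386 124.97324006] R [301.3148512  124.86034288] B [293.18276953 128.58090705] crop [220.22198316 269.83944038] [271.09661718 291.4854423 ]
0.013 0.003 L [283.64457328 125.42235206] R [300.28954555 125.30822889] B [292.12549694 129.04314647] crop [213.86743965 272.53411235] [264.75298165 294.25887879]
126 [ 63  42  41  36  38  43  40  40  36  35  40  46  33 110 208 200 201 202
 204 206 144
[... 268 characters left out ...]
  45  35  46  47  50  49  45  43  91 174 207 197 200
 197 147 152 149 148 149 146 109]
134 [ 74  68  89  86  74  38  35  40  41  43  48  41  42 107 207 199 200 204
 200 153 153 156 156 155 152 112]
136 [ 85  81  84  79  83  41  35  32  42  46  44  46  39 105 209 200 199 198
 169 157 157 160 166 164 170 160]
138 [ 81  86  86  89  81  44  35  40  48  44  45  51  39 108 206 202 201 193
 165 163 172 170 164 128  87  86]
140 [ 89  87  82  89  89  83  33  39  37  38  43  51  39  36  31  68 130 175
 160  97  68  91  91  90  84  84]
142 [83 89 89 93 89 89 55 40 45 44 40 44 48 37 38 44 35 34 32 39 81 87 89 84
 81 84]
144 [90 93 93 95 94 94 87 43 39 37 41 41 40 39 38 52 63 80 93 91 91 84 82 83
 82 82]
```

View pics/c6.png

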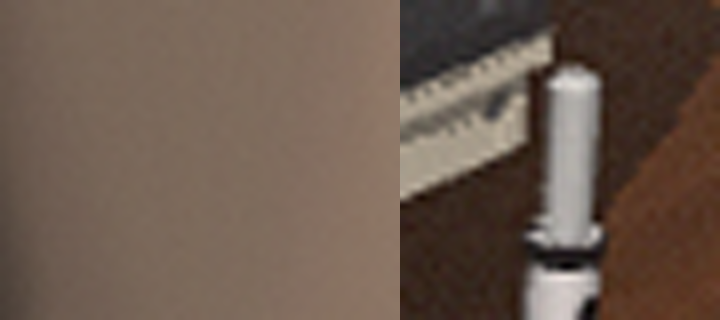

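```bash
python3 - <<'E'
from h import *
s=snap('scene'); o=ctrl.get_obs(); t=o['tool_pos']; print(t,o['opening'])
X=np.array([-.196,-.981,0]);Y=np.array([-.981,.196,0])
for sy in(-1,1):
  for b in (.0172,.038):
    for sx in(-1,1):
      print(sy,b,sx,((proj(s,t+Y*sy*b+X*sx*.0095+[0,0,-.011])[0]-[248,80])*6).round())
print('tip',onz(s,346.6,104.5,.25), proj(s,[[.5225,.2557,.25],[.524,.255,.25]]))
E
```

```text
[ 0.57000426 -0.06702981  0.31240439] 0.034594666175932494
-1 0.0172 -1 [325. 342.]
-1 0.0172 1 [286. 359.]
-1 0.038 -1 [369. 361.]
-1 0.038 1 [330. 380.]
1 0.0172 -1 [255. 310.]
1 0.0172 1 [216. 327.]
1 0.038 -1 [214. 291.]
1 0.038 1 [175. 308.]
tip [0.52889954 0.24818424 0.25      ] [[345.83500295 103.03154591]
 [346.20371392 103.24364025]]
```

>>> jog_arm(motion=[{"offset": [-307, 111, 0], "roll": 0, "hand": 25}, {"offset": [-307, 111, 0], "roll": 0, "hand": 25}, {"offset": [-307, 111, 0], "roll": 0, "hand": 25}, {"offset": [-307, 111, 0], "roll": 0, "hand": 25}, {"offset": [-307, 111, 0], "roll": 0, "hand": 25}, {"offset": [-307, 111, 0], "roll": 0, "hand": 25}, {"offset": [-307, 111, 0], "roll": 0, "hand": 25}, {"offset": [-307, 111, 0], "roll": 0, "hand": 25}, {"offset": [-307, 111, 0], "roll": 0, "hand": 25}, {"offset": [-307, 111, 5], "roll": 0, "hand": 25}, {"offset": [-307, 111, 10], "roll": 0, "hand": 25}, {"offset": [-307, 111, 18], "roll": 0, "hand": 25}, {"offset": [-307, 111, 18], "roll": 0, "hand": 25}, {"offset": [-307, 111, 18], "roll": 0, "hand": 25}, {"offset": [-307, 111, 18], "roll": 0, "hand": 25}])

```text
clock: 10.53
tool_pos: [0.5223, 0.255, 0.2957]
orientation: [-180.0, -0.0, -101.4]
force: [-0.6, -0.1, -0.3]
opening: 0.0345
```

```bash
python3 - <<'E'
from h import *
s=snap('scene'); o=ctrl.get_obs();print(o['tool_pos'],o['opening'],o['force'])
x,y=315,65
cv2.imwrite('pics/c7.png',cv2.resize(s['img'][y:y+75,x:x+75,::-1],None,fx=8,fy=8,interpolation=cv2.INTER_CUBIC))
g=s['img'].max(axis=2)
for r in range(90,116): print(r,g[r,332:362])
E
```

```text
[0.52238567 0.25523792 0.29589688] 0.03442546056079372 [-0.21861096  0.41321102 -0.68107256]
90 [ 88  83  87  83  81  83  82  71  71  92  87  59  40  43  44  43  52  37
  65 144 205 199 196 162 159 157 163 158  96  55]
91 [ 80  84  86  82  89  91  84  85  90  88  86  53  41  41  48  49  48  40
  61 144 207 202 193 163 159 166 166 155  75  53]
92 [ 81  85  82  88  86  88  87  82  88  90  88  57  40  39  50  46  45  49
  90 173 205 204 192 154 166 172 162 101  52  56]
93 [ 86  84  85  88  91  86  89  90  86  87  85  63  39  45  46  46  46  46
  57 123 176 198 197 173 151  98  67  54  55  62]
94 [ 86  92  93  92  90  92  92  89  86  86  88  79  37  44  49  49  47  45
  46  43  64 111 144  74  70  58  58  61  58  63]
95 [84 89 92 85 89 87 87 87 90 89 86 80 36 46 43 51 47 47 47 41 36 37 43 42
 56 55 59 59 60 60]
96 [91 88 89 90 84 84 85 87 82 78 86 79 44 40 37 44 45 50 50 49 42 41 40 50
 61 60 59 59 62 58]
97 [93 89 92 87 89 89 87 86 84 87 91 79 52 35 37 43 42 42 46 46 46 43 45 59
 56 55 61 56 54 59]
98 [89 88 84 92 84 87 78 82 82 84 87 84 62 48 48 54 50 48 57 52 61 57 57 57
 57 57 55 57 
[... 1344 characters left out ...]
179 174 150 118
  46  51  57  56  55  58  56  56  56  52  50  48]
111 [ 88  87  91  92  96  90  87  84  88  90  85 104 153 170 181 171 151 117
  54  55  52  51  56  60  54  57  54  54  56  54]
112 [ 88  91  92  89  89  89  82  86  85  88  86 109 156 174 178 167 144  95
  55  53  62  52  53  52  47  53  56  53  55  57]
113 [ 90  97  92  81  86  85  90  88  90  80  48  89 159 170 177 170 144  88
  49  51  51  55  56  55  55  47  52  53  54  54]
114 [ 88  89  84  89  90  89  91  86  47  49  54  93 162 171 178 170 143  86
  51  51  52  48  54  48  55  54  54  49  56  54]
115 [ 91  90  86  86  82  46  51  52  50  53  58 103 159 175 175 168 141  80
  46  55  50  52  61  48  55  57  53  52  54  52]
```

View pics/c7.png

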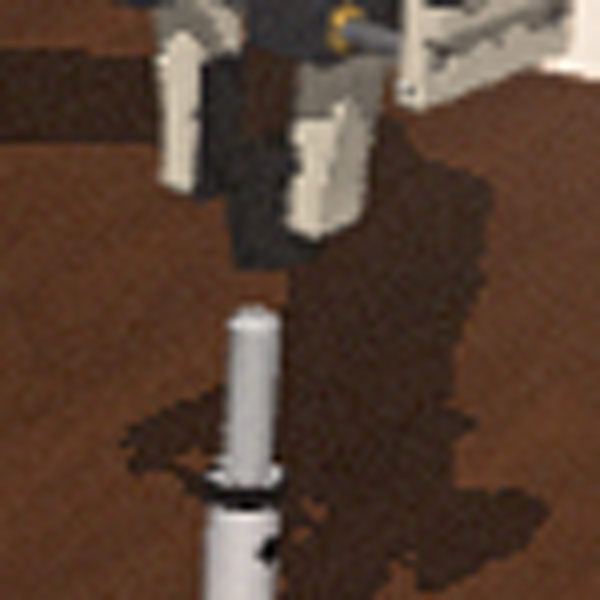

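The foot mouth is at crop (236–320, 265) and the leg tip at (254,315). The mouth sits about 2.5 px right of the leg axis, so the foot is offset or tilted in the jaws. I'll turn the tool 90° for a second look, which separates the two directions.

```bash
python3 - <<'E'
from h import *
import pickle
s=snap('scene','s_a.png');pickle.dump((s,ctrl.get_obs()),open('va.pkl','wb'))
g=s['img'].max(axis=2)
for r in range(74,90): print(r,g[r,332:362])
E
```

```text
74 [ 53  48 104 190 201 198 198 177  51  42  47  44  42  45  57  54  56  55
  53  65  99 117 116 118 118 121 122 111 107 112]
75 [ 46  51  72 151 202 199 198 176  40  43  45  46  42  40  56  57  54  52
  52  63  94 117 117 115 117 118 115 110 108 111]
76 [ 56  50  59 138 202 198 200 179  36  44  45  49  48  50  57  58  55  59
  57  54  91 120 116 116 112 113 112 104 108 109]
77 [ 55  54  57 129 205 197 200 169  39  42  44  43  43  50  59  59  54  56
  53  56 103 116 116 118 112 125 146 110 109 110]
78 [ 53  50  51 113 207 199 198 157  40  41  42  47  46  45  58  55  56  58
  52  60 101 116 115 110 153 218 132 137 109 107]
79 [ 54  56  48 112 208 197 168  91  42  43  45  40  39  50  57  55  62  56
  59  60  97 108 109 107 137 187 146 138 104 100]
80 [ 54  53  45 111 207 196 183 158  35  42  41  41  49  50  56  61  57  61
  54  96 180 205 201 199 185 175 143 149 138 100]
81 [ 53  52  59 128 205 204 186  88  39  43  39  44  49  51  55  56  49  42
  39  88 175 202 198 200 194 153 143 148 133  87]
82 [ 48  45  58 127 204 202 192 133  36  36  46  41  49  47  46  51  49  40
  41 109 210 202
[... 215 characters left out ...]
  45  46  51  48  54
  46  70 142 202 199 199 184 148 150 150 136  59]
85 [ 89  84  88 141 205 202 189 101  37  42  42  48  49  46  49  46  50  44
  48  42 111 206 200 191 143 151 149 149 138  53]
86 [ 91  90  89 139 202 203 188  96  40  39  40  43  45  44  48  46  47  49
  42  51 125 206 199 196 141 148 150 142 113  50]
87 [ 89  88  97 148 188 199 193  94  37  35  33  34  47  32  40  46  47  42
  33 110 208 202 211 208 148 149 148 148 117  53]
88 [ 88  80  87  91 105 136 148  78  40  39  38  35  48  50  41  51  48  46
  54 130 205 197 195 175 149 155 154 150 108  52]
89 [ 86  91  83  80  79  78  84  61  41  42  57  43  43  41  46  43  44  45
  69 149 204 201 196 174 153 152 157 155 126  51]
```

>>> jog_arm(motion=[{"offset": [0, 0, 0], "roll": -1.571, "hand": 25}, {"offset": [0, 0, 0], "roll": -1.571, "hand": 25}, {"offset": [0, 0, 0], "roll": -1.571, "hand": 25}, {"offset": [0, 0, 0], "roll": -1.571, "hand": 25}, {"offset": [0, 0, 0], "roll": -1.571, "hand": 25}, {"offset": [0, 0, 0], "roll": -1.571, "hand": 25}, {"offset": [0, 0, 0], "roll": -1.571, "hand": 25}, {"offset": [0, 0, 0], "roll": -1.571, "hand": 25}, {"offset": [0, 0, 0], "roll": -1.571, "hand": 25}, {"offset": [0, 0, 0], "roll": -1.571, "hand": 25}, {"offset": [0, 0, 0], "roll": -1.571, "hand": 25}, {"offset": [0, 0, 0], "roll": -1.571, "hand": 25}, {"offset": [0, 0, 0], "roll": -1.571, "hand": 25}, {"offset": [0, 0, 0], "roll": -1.571, "hand": 25}, {"offset": [0, 0, 0], "roll": -1.571, "hand": 25}])

```text
clock: 11.88
tool_pos: [0.5221, 0.2558, 0.2959]
orientation: [-180.0, -0.0, -11.5]
force: [-0.2, 0.3, -0.8]
opening: 0.0347
```

```bash
python3 - <<'E'
from h import *
s=snap('scene','s_b.png'); o=ctrl.get_obs();print(o['tool_pos'],o['opening'],o['orientation'])
x,y=315,65
cv2.imwrite('pics/c8.png',cv2.resize(s['img'][y:y+75,x:x+75,::-1],None,fx=8,fy=8,interpolation=cv2.INTER_CUBIC))
g=s['img'].max(axis=2)
for r in range(76,106): print(r,g[r,332:362])
E
```

```text
[0.5221082  0.25576994 0.29579374] 0.0345610358833522 [-1.79982303e+02 -1.29356295e-02 -1.15091841e+01]
76 [173 184 190 198 200 200 174 158 105 110 120 113 113 115 105  44  55  57
  37  43  45  42  44  44 107 177 169 153  77  85]
77 [ 65  70 111 179 211 213 195 116 108 112 116 111 113 113 103  45  60  55
  40  46  42  44  44  39  99 172 169 154  66  65]
78 [ 48  47  57  72 110 117 108 112 109 113 118 111 109 105  84  51  59  47
  39  45  47  39  36  52 108 175 169 156  52  53]
79 [ 54  52  52  64  97 109 111 111 105 106 115 106 128 158  83  48  60  54
  41  42  47  38  39  46 106 172 162 124  49  58]
80 [ 51  56  54  60  91 111 107 108 105 144 211 164 167 166 119  33  37  36
  37  47  45  44  42  53 117 171 166 127  51  55]
81 [ 59  59  57  65  90 110 109 105 112 141 203 166 167 164 123  35  41  37
  36  38  38  38  38  55 133 202 158  99  51  57]
82 [ 55  50  47  56  85 111 108 107 105 104 126 164 168 166 121  37  35  41
  39  41  40  39  38  97 179 179 160 100  55  59]
83 [ 91  89  91  84  97 112 109 108 108 135 185 154 168 153  61  30  36  36
  37  42  52  44  28  87 158 172 160 1
[... 1819 characters left out ...]
57 60 62
 57 60 53 54 60 60]
100 [86 86 83 87 78 84 85 83 82 81 87 87 88 90 85 90 91 92 86 57 56 56 56 56
 53 57 58 53 56 61]
101 [83 85 81 84 82 84 81 84 81 79 86 86 86 90 89 88 89 95 81 55 54 58 57 58
 62 55 53 63 59 55]
102 [87 85 83 84 80 82 83 83 83 84 81 85 83 83 84 87 91 97 82 55 57 54 56 49
 59 54 56 55 59 50]
103 [ 87  87  81  82  85  85  84  79  84  82  84  82  97 126 134 142  98  80
  55  54  55  51  51  53  54  57  58  49  56  58]
104 [ 86  80  81  84  82  86  80  83  87  86  83  90 126 178 174 163 164 118
  47  52  58  60  58  52  55  53  56  56  54  56]
105 [ 80  80  79  86  81  87  81  86  88  88  85 126 203 211 218 214 195 156
  59  55  56  56  51  53  59  54  53  61  54  57]
```

View pics/c8.png

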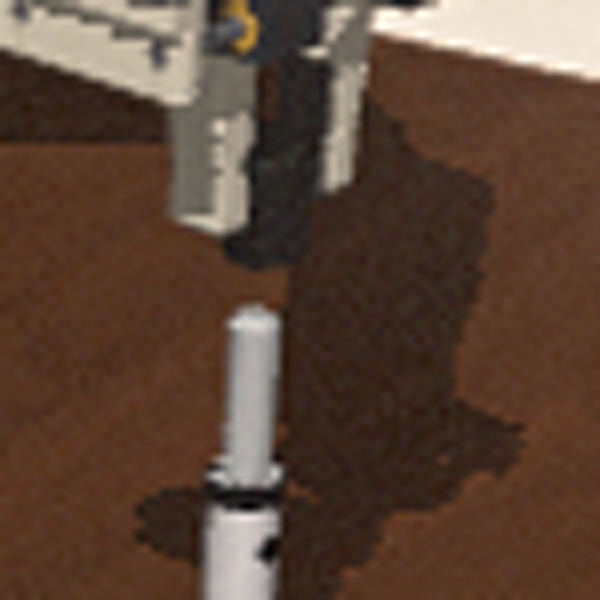

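View B: the mouth centre is only about 1 px right of the leg, against 2.5 px in view A. Combining the two gives a mouth offset of about (-3, -7) mm in the tool's x and y, so the foot is still leaning about 11° in the jaws. I'll shift to suit, start it on the leg, release so it drops upright, then press it home.

>>> jog_arm(motion=[{"offset": [3, 5.5, 0], "roll": 0, "hand": 25}, {"offset": [3, 5.5, 0], "roll": 0, "hand": 25}, {"offset": [3, 5.5, 4], "roll": 0, "hand": 25}, {"offset": [3, 5.5, 8], "roll": 0, "hand": 25}, {"offset": [3, 5.5, 12], "roll": 0, "hand": 25}, {"offset": [3, 5.5, 15], "roll": 0, "hand": 25}, {"offset": [3, 5.5, 15], "roll": 0, "hand": 25}])

```text
clock: 12.52
tool_pos: [0.5235, 0.2497, 0.2794]
orientation: [179.9, 0.1, -11.3]
force: [0.2, 0.3, -0.3]
opening: 0.0343
```

```bash
python3 - <<'E'
from h import *
s=snap('scene','s_c.png'); o=ctrl.get_obs();print(o['tool_pos'],o['force'])
x,y=315,65
cv2.imwrite('pics/c9.png',cv2.resize(s['img'][y:y+75,x:x+75,::-1],None,fx=8,fy=8,interpolation=cv2.INTER_CUBIC))
E
```

```text
[0.52363935 0.24978875 0.27989982] [0.04439126 0.50877404 0.09915628]
```

View pics/c9.png

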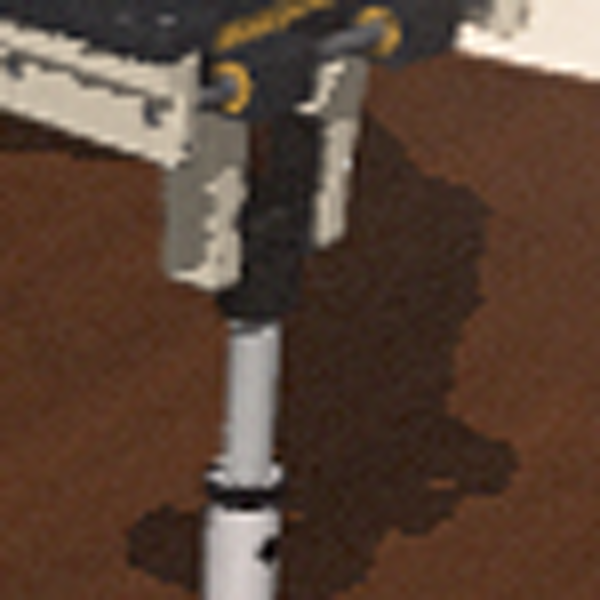

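The mouth (crop 218–298, bottom about 320) is now centred over the leg (230–280). Descending with force checks.

>>> jog_arm(motion=[{"offset": [0, 0, 2], "roll": 0, "hand": 25}, {"offset": [0, 0, 4], "roll": 0, "hand": 25}, {"offset": [0, 0, 6], "roll": 0, "hand": 25}, {"offset": [0, 0, 8], "roll": 0, "hand": 25}, {"offset": [0, 0, 10], "roll": 0, "hand": 25}, {"offset": [0, 0, 10], "roll": 0, "hand": 25}])

```text
clock: 13.07
tool_pos: [0.5237, 0.2498, 0.27]
orientation: [180.0, 0.0, -11.3]
force: [0.3, 0.3, 0.1]
opening: 0.0341
```

>>> jog_arm(motion=[{"offset": [0, 0, 2], "roll": 0, "hand": 25}, {"offset": [0, 0, 4], "roll": 0, "hand": 25}, {"offset": [0, 0, 6], "roll": 0, "hand": 25}, {"offset": [0, 0, 8], "roll": 0, "hand": 25}, {"offset": [0, 0, 8], "roll": 0, "hand": 25}])

```text
clock: 13.48
tool_pos: [0.5237, 0.2498, 0.262]
orientation: [180.0, 0.0, -11.3]
force: [0.1, 0.9, -0.2]
opening: 0.0346
```

>>> jog_arm(motion=[{"offset": [0, 0, 2], "roll": 0, "hand": 25}, {"offset": [0, 0, 4], "roll": 0, "hand": 25}, {"offset": [0, 0, 6], "roll": 0, "hand": 25}, {"offset": [0, 0, 8], "roll": 0, "hand": 25}, {"offset": [0, 0, 8], "roll": 0, "hand": 25}])

```text
clock: 13.9
tool_pos: [0.5245, 0.2504, 0.2557]
orientation: [-179.9, -0.1, -11.3]
force: [-1.4, 1.5, 5.4]
opening: 0.0347
```

```bash
python3 - <<'E'
from h import *
s=snap('scene','s_d.png'); o=ctrl.get_obs();print(o['tool_pos'],o['force'])
g=s['img'].max(axis=2)
for r in range(96,128): print(r,g[r,338:358])
E
```

```text
[0.52448462 0.25042489 0.25567641] [-0.64136506  1.80440805  4.82706388]
96 [108 106 109 132 168 169 159  78  28  35  38  37  32  43  41  38  58 129
 189 155]
97 [108 104 140 201 163 168 160  91  37  39  37  39  38  33  35  34  65 135
 170 155]
98 [110 107 134 188 148 165 154  59  34  34  32  37  40  39  39  39 111 203
 170 157]
99 [109 103 144 201 157 168 153  32  30  37  39  38  37  50  39  43  96 179
 169 154]
100 [111 106 105 124 166 159 123  37  54  44  38  49  51  32  43  52 112 179
 171 151]
101 [110 107 131 178 163 155  83  30  46  49  45  51  46  39  44  57 110 183
 173 155]
102 [108 111 127 180 175 168 153  31  44  47  44  45  40  33  39  55 113 184
 165 120]
103 [111 108 130 184 178 170 155  55  40  42  44  40  38  42  36  53 102 141
  89  63]
104 [112 111 109 129 188 165 156  53  37  35  33  29  37  41  34  43  62  70
  49  59]
105 [110 109 132 189 178 168 157  54  38  43  45  43  40  34  42  49  58  57
  54  57]
106 [112 107 134 190 174 169 154  31  40  46  38  43  45  38  45  53  57  61
  53  52]
107 [107 134 202 191 163 169 151  32  43  44  43  39  39  40  52  59  51  
[... 926 characters left out ...]
 164 138  59  50  49  55  50  55  53
  54  52]
120 [ 92  92  92  94  96 125 167 176 172 165 134  53  49  54  59  54  56  57
  51  58]
121 [ 92  93  93  90  86 128 170 179 177 165 131  49  55  53  51  57  52  58
  53  57]
122 [ 93  92  87 105 153 172 171 178 172 158 125  42  48  50  56  55  55  57
  58  54]
123 [ 94  92  81  47  87 138 168 179 175 155 140 158  69  51  50  53  59  49
  51  50]
124 [ 92  83  78 143 197 157 170 180 176 154 150 190  67  38  53  51  50  53
  52  53]
125 [ 89  85  65  44  98 148 123 155 144 131 151  81  38  51  55  52  48  53
  48  52]
126 [86 82 62 29 33 36 37 35 39 38 35 34 39 51 51 51 44 51 54 48]
127 [84 89 88 49 30 35 35 34 34 32 33 28 47 55 49 54 52 49 44 54]
```

About 20 mm of bore is over the leg, which is where an 11° lean should bind. Releasing, then rising and closing the fingers above the leg axis.

>>> jog_arm(motion=[{"offset": [0, 0, -2], "roll": 0, "hand": 30}, {"offset": [0, 0, -2], "roll": 0, "hand": 40}, {"offset": [0, 0, -2], "roll": 0, "hand": 50}, {"offset": [-2, -3, -2], "roll": 0, "hand": 60}, {"offset": [-3, -5.5, -2], "roll": 0, "hand": 64}, {"offset": [-3, -5.5, -2], "roll": 0, "hand": 64}, {"offset": [-3, -5.5, -20], "roll": 0, "hand": 64}, {"offset": [-3, -5.5, -45], "roll": 0, "hand": 64}, {"offset": [-3, -5.5, -60], "roll": 0, "hand": 64}, {"offset": [-3, -5.5, -60], "roll": 0, "hand": 30}, {"offset": [-3, -5.5, -60], "roll": 0, "hand": 0}, {"offset": [-3, -5.5, -60], "roll": 0, "hand": 0}, {"offset": [-3, -5.5, -60], "roll": 0, "hand": 0}, {"offset": [-3, -5.5, -60], "roll": 0, "hand": 0}, {"offset": [-3, -5.5, -60], "roll": 0, "hand": 0}, {"offset": [-3, -5.5, -60], "roll": 0, "hand": 0}, {"offset": [-3, -5.5, -60], "roll": 0, "hand": 0}])

```text
clock: 15.37
tool_pos: [0.522, 0.2558, 0.3143]
orientation: [180.0, 0.0, -11.3]
force: [0.3, 0.1, 0.1]
opening: 0.0162
```

```bash
python3 - <<'E'
from h import *
s=snap('scene','s_e.png'); o=ctrl.get_obs();print(o['tool_pos'],o['force'],o['opening'])
x,y=310,55
cv2.imwrite('pics/c10.png',cv2.resize(s['img'][y:y+100,x:x+75,::-1],None,fx=6,fy=6,interpolation=cv2.INTER_CUBIC))
E
```

```text
[0.52201678 0.25586633 0.3143831 ] [ 0.2189292  -0.23281399  0.11933651] 0.012159048117599524
```

View pics/c10.png

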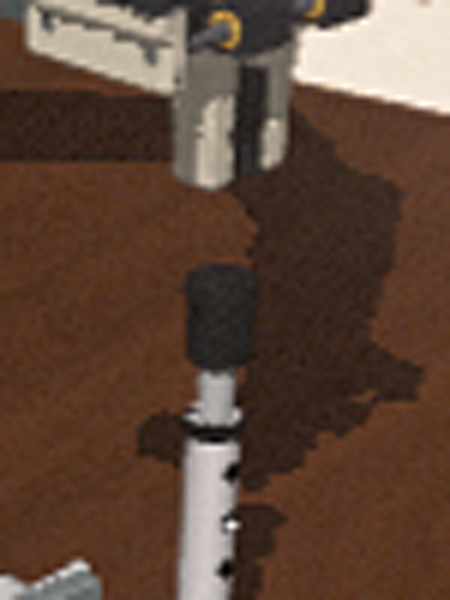

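The foot has dropped upright onto the leg at crop (220,320), and the button still shows in the middle hole. Now a light press to make sure it is home.

>>> jog_arm(motion=[{"offset": [0, 0, 10], "roll": 0, "hand": 0}, {"offset": [0, 0, 20], "roll": 0, "hand": 0}, {"offset": [0, 0, 30], "roll": 0, "hand": 0}, {"offset": [0, 0, 36], "roll": 0, "hand": 0}, {"offset": [0, 0, 39], "roll": 0, "hand": 0}, {"offset": [0, 0, 42], "roll": 0, "hand": 0}, {"offset": [0, 0, 44], "roll": 0, "hand": 0}, {"offset": [0, 0, 44], "roll": 0, "hand": 0}])

```text
clock: 16.08
tool_pos: [0.522, 0.2559, 0.2703]
orientation: [180.0, 0.0, -11.3]
force: [-0.3, -0.2, -0.7]
opening: 0.0002
```

>>> jog_arm(motion=[{"offset": [0, 0, 1], "roll": 0, "hand": 0}, {"offset": [0, 0, 2], "roll": 0, "hand": 0}, {"offset": [0, 0, 3], "roll": 0, "hand": 0}, {"offset": [0, 0, 4], "roll": 0, "hand": 0}, {"offset": [0, 0, 4], "roll": 0, "hand": 0}])

```text
clock: 16.5
tool_pos: [0.5223, 0.2563, 0.2675]
orientation: [-179.9, -0.1, -11.3]
force: [-1.2, 0.5, 4.6]
opening: 0.0009
```

>>> jog_arm(motion=[{"offset": [0, 0, 1], "roll": 0, "hand": 0}, {"offset": [0, 0, 2], "roll": 0, "hand": 0}, {"offset": [0, 0, 3], "roll": 0, "hand": 0}, {"offset": [0, 0, 3], "roll": 0, "hand": 0}, {"offset": [0, 0, 3], "roll": 0, "hand": 0}])

```text
clock: 16.92
tool_pos: [0.5224, 0.2564, 0.2665]
orientation: [-179.9, -0.1, -11.3]
force: [-6.5, -0.2, 16.1]
opening: 0.0003
```

>>> jog_arm(motion=[{"offset": [0, 0, -5], "roll": 0, "hand": 0}, {"offset": [0, 0, -30], "roll": 0, "hand": 0}, {"offset": [0, 0, -70], "roll": 0, "hand": 0}, {"offset": [0, 0, -100], "roll": 0, "hand": 0}, {"offset": [0, 0, -100], "roll": 0, "hand": 0}, {"offset": [0, 0, -100], "roll": 0, "hand": 0}, {"offset": [0, 0, -100], "roll": 0, "hand": 0}, {"offset": [0, 0, -100], "roll": 0, "hand": 0}])

```text
clock: 17.58
tool_pos: [0.5216, 0.2556, 0.3623]
orientation: [179.9, 0.1, -11.3]
force: [-0.2, -0.7, -0.5]
opening: 0.0005
```

```bash
python3 - <<'E'
from h import *
import pickle
s=snap('scene','end.png'); o=ctrl.get_obs();print(o['tool_pos'],o['force'],o['clock'])
g=s['img'].max(axis=2)
for r in range(94,128,1): print(r,g[r,336:358])
print('top disc pred',proj(s,[[.5225,.2557,.258],[.5225,.2557,.22]]))
print('button rows');print(g[134:154,344:354])
S=pickle.load(open('scene0.pkl','rb'));d=np.abs(s['img'].astype(int)-S['img']).max(axis=2)
for n,(x,y,w,h) in dict(small=(212,265,25,22),large=(243,232,32,36),bottle=(315,255,28,55),pedal=(362,222,48,40),wrench=(375,192,65,36)).items(): print(n,np.percentile(d[y:y+h,x:x+w],95))
E
```

```text
[0.52162103 0.25557029 0.3622545 ] [-0.09333373 -0.3864386  -0.75785772] 17.6333
94 [92 90 88 86 90 85 86 85 87 86 87 78 87 89 87 90 83 49 59 54 59 61]
95 [90 88 85 91 84 87 83 87 92 86 84 86 84 84 95 89 88 54 63 64 61 61]
96 [90 91 86 88 85 84 84 90 87 83 84 83 86 85 87 90 84 60 61 61 58 62]
97 [87 85 84 82 83 83 84 89 89 86 81 88 85 85 92 81 54 55 61 63 58 61]
98 [90 86 82 80 82 84 82 85 91 86 88 93 95 89 95 89 58 60 61 55 62 55]
99 [87 86 82 77 83 92 82 65 64 56 58 55 56 69 79 53 58 61 56 58 62 58]
100 [84 84 81 83 81 69 46 43 48 46 41 52 52 48 48 59 57 54 58 60 55 57]
101 [81 82 84 83 80 51 46 43 41 51 46 52 42 50 47 45 47 56 54 60 52 52]
102 [82 83 83 81 62 38 46 51 52 44 48 50 53 49 46 44 46 40 53 55 53 59]
103 [84 83 83 81 62 35 43 51 41 47 46 49 46 47 51 43 42 49 58 59 59 56]
104 [84 87 83 84 80 47 36 40 44 47 42 49 46 44 41 37 43 52 57 62 56 57]
105 [86 84 82 92 85 54 36 47 41 43 42 43 52 43 44 35 48 58 57 58 58 57]
106 [83 79 83 89 81 52 39 38 45 37 34 41 42 36 44 28 46 60 55 58 56 52]
107 [80 85 86 89 87 44 39 43 45 46 45 44 45 44 46 39 51 56 56 53 47 59]
108 [88 87 87 88 
[... 1907 characters left out ...]
 [208 207 196 188 146  66  53  50  51  52]
 [207 208 197 175  66  50  53  56  53  53]
 [207 206 176  44  76  38  55  55  59  55]
 [206 203 176 122 229  98  51  56  54  55]
 [208 204 180 122 164  65  54  52  48  55]
 [212 200 195 177 134  49  52  52  54  52]
 [206 201 187 171 133  48  54  49  55  50]
 [208 202 190 168 131  48  45  49  52  50]
 [208 202 194 173 131  53  55  52  57  52]
 [210 205 181  84  66  50  53  53  59  94]
 [210 191 126   8  32  50  54  56  49  60]
 [209 180  80  15  27  50  48  50  52  61]
 [209 202 182  87  99  54  55  55  54  62]
 [208 197 187 159  87  52  51  50  49  66]
 [208 195 180 147  87  50  49  52  54  67]]
small 9.0
large 10.0
bottle 8.0
pedal 11.0
wrench 10.0
```

```bash
python3 -c "
from h import *
print(order.close_job())"
```

```text
the job is handed in; nothing more can be done
None
```

I drew the leg up until the button locked in the middle hole, pushed the middle foot home on it, and handed the job in at about 17.6 s. No verdict is reported.

**Leg:** I pulled it up about 14 mm. A further pull met rising resistance, 8 N against the 3–5 N that slides it. The final image still shows bright steel in the middle hole, with the bottom hole dark.

**Foot:** It came out of the bin still leaning about 11° in the jaws, so it bound about 20 mm onto the leg. I let go and it dropped upright, then I pressed it with closed fingertips up to 16 N.
- The press stopped with the foot's top at about z = 0.256–0.258 m, against 0.258 m expected.
- The mouth's edge in the image is within about 1 px (roughly 3 mm) of the fully home position.
- The foot looks upright.

**Everything else:** The small and large feet, bottle, pedal and wrench look unchanged between the first and last pictures. The gripper ended about 90 mm above the foot, touching nothing.

No final check failed. I could not read the leg and button joint values directly, so the lock rests on the pull test and the image.

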